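# Turn the abacus display to the customer

## Task

By pushing the rim pegs with the fingertips, gently turn the round display stand until the yellow-beaded abacus and its yellow rim peg stand right at the red arrow on the base, and leave it still there. Push only the pegs or rim, never grip them; do not touch the little abacuses or the brown pot on the stand, and leave the padlock and the two rulers where they lie.

Things in the scene. Friction and masses are not known exactly. Their poses are not given: they have to be found in the camera images.
- stand: fixed dark-wood base, a 210 mm disc 10 mm thick on the ledge, with a 50 mm wide tongue, also 10 mm thick, reaching 165 mm out from the centre along its +x and bearing a flat red arrowhead pointing outward (to the customer). Origin: on the turning axis, at ledge height. x axis: level, along the red arrow; z up
- arrow (a point): middle of the red arrowhead's inner edge on the base's tongue, 134.5 mm from the turning axis, 11 mm above the ledge, just outside the turntable's rim
- turntable: light-wood disc, 250 mm across, 18 mm thick, top 34 mm above the ledge. Turns either way about the vertical axis, no stops within a turn; bearing friction 0.15 N m (about 1.3 N of push at a peg), stays where left. Carries 8 rim pegs and 4 little abacuses. Origin: on the axis, 16 mm above the ledge. x axis: level, out through the yellow abacus and yellow peg; z up
- yellow_peg (a point): top centre of the yellow rim peg, 69 mm above the ledge. Eight upright round rubber-sleeved pegs, 10 mm thick, 35 mm tall, stand on the turntable every 45 degrees on a circle of 112 mm radius about its axis: this yellow one at the turntable's +x, the other seven black
- pot: loose glossy brown clay pot, 58 mm across and 55 mm tall, standing upright in the middle of the turntable and turning with it. Origin: centre of its underside; z up
- padlock: loose brass padlock lying flat on the ledge beside the stand, body 40 x 36 x 18 mm, steel shackle to its +x reaching 47 mm from the origin. Origin: under the middle of its brass body
- ruler_a: loose pale wooden ruler lying flat, 300 x 30 x 6 mm, long along its x. Origin: centre of its underside
- ruler_b: loose darker wooden ruler lying flat, 300 x 30 x 6 mm, long along its x. Origin: centre of its underside
- yellow_abacus (a point): middle of the foot of the yellow-beaded abacus, 74 mm from the turning axis. The four little abacuses (yellow, red, green, blue beads, 90 degrees apart) are fixed parts of the turntable, each 60 mm wide, 50 mm high and 12 mm thick, facing outward and leaning inward, tops about 52 mm above the turntable's top, all within 90 mm of the axis
Mind the look-alikes: they are no part of the job. There is more than one size of the pot; the one meant has the size given above.

How it is judged (in metres and radians):
At the end, for the whole second after the job is handed in: the yellow peg stands at the red arrow, its centre within 12 mm to either side of the arrow's line (about 6 degrees), the turntable is at rest, the pot stands upright within 15 mm of its starting place, and the padlock and the rulers lie within 20 mm of where they were (x of yellow_peg in the frame of stand above 0.09 m and y of yellow_peg in the frame of stand between -0.012 and 0.012 m and angular speed of turntable below 0.05 rad/s and distance of pot from where it was at the start of the episode below 0.015 m and angle between pot's own z axis and vertical below 0.15 rad and distance of each of padlock, ruler_a, ruler_b from where it was at the start of the episode below 0.02 m); the robot touches nothing.
It fails at once if the pot is lifted, tipped or shifted by more than 15 mm (distance of pot from where it was at the start of the episode above 0.015 m or angle between pot's own z axis and vertical above 0.3 rad).
It fails at once if the robot touches the pot or one of the little abacuses (over 0.5 N) (contact force between any of the fingers, the arm and abacus_yellow above 0.5 N or contact force between any of the fingers, the arm and abacus_red above 0.5 N or contact force between any of the fingers, the arm and abacus_green above 0.5 N or contact force between any of the fingers, the arm and abacus_blue above 0.5 N or contact force between any of the fingers, the arm and pot above 0.5 N).
It fails at once if the padlock or a ruler is moved by more than 20 mm (distance of any of padlock, ruler_a, ruler_b from where it was at the start of the episode above 0.02 m).
It fails at once if a peg is gripped or the stand is pressed hard: more than 30 N between the robot and the turntable (contact force between any of the fingers, the arm and turntable above 30 N).
It fails at once if the turntable is flung round (faster than 5 rad/s) (angular speed of turntable above 5 rad/s).
It also fails if it takes over 38 s, if anything falls off the work surface, if the arm or the gripper's body presses on something with over 40 N, if the wrist force passes 120 N, or if a joint passes its speed limit or range.

## Robot

A 6-joint arm with a two-finger parallel gripper is mounted at the origin on the work surface. World frame = base frame: x ahead of the robot, y to its left, z up, the work surface at z = 0. Lengths are in m, angles in degrees, forces in N, time in s.
With the tool pointing down it reaches from about 0.4 to 0.825 m from the base axis. Payload 7 kg.
Tool frame: the origin (TCP) lies at the very end of the fingers, on their centre line; the grasp point (between the pads) lies 19 mm behind it; z points along the fingers, y is the line along which they close (so a half turn about z gives the same grasp; the last joint's range is limited). The gripper opens to 88 mm and grips with 3 to 60 N. Pads are 19 mm wide; open, the fingers measure 130 mm over their backs; the gripper's body (78 mm by 193 mm) begins 47 mm behind the grasp point.
Start: joints at [-49.498, 20.546, 0.682, 0, -70.136, -16.507], TCP at [0.274, -0.617, 0.227] pointing down, gripper open.
Joint ranges: [-176.03, 176.03], [-82.01, 121.73], [-58.28, 71.71], [-173.87, 95.51], [-174.79, -0.11], [-173.66, 173.66]. Speed limits (degrees/s): [136.94, 136.94, 172.46, 180, 180, 180].

## Interface

Orientations are given as [roll, pitch, yaw] about the fixed x, y, z axes, in that order (R = Rz(yaw) Ry(pitch) Rx(roll)).
In Python, from plant import get_state, capture, close_job, regions_of gives the robot as it stands.
- The arm moves only by the tool jog_arm, never from a script. Its argument "moves" is a list of rows, each a list of 3 entries, a list of its own where there are three numbers: the shift along the tool's x, y, z in cm, then the turn about the tool's z in degrees, then the finger opening in cm, from 0 to 8.76. A call has 1 to 12 rows; each row shifts and turns the commanded pose from where the row before left it, along the tool's axes as they then stand; what a row does not reach is not made up. A row lasts 1/8 s, in which the tool goes at most 62.5 mm and 10.7 degrees, less where a joint would pass 70% of its speed; a pose out of reach is approached as far as the arm can. A call is refused whole if a number of a shift passes 6.25 or a number of a turn 10.7, either way. A call with a gripper value outside its range is refused whole. The fingers move at their own pace and stop on an object; "newtons" is the grip in N (left out, the last holds). Time passes only in rows, so rows that do not move let the fingers close. It gives the time, the measured TCP pose, the force, the opening and the grip force at its end, in the units of the state.
- get_state(): the state, without advancing time (a new reading comes with each control period).
- capture(name): name is "scene" or "top" or "wrist"; returns a dict with "pixels" (400x640x3 uint8, blue, green, red), "mtx" (3x3 intrinsics, pixels), "k1" (the pictures are not rectified: a ray, as slopes to the right and down, at radius r is drawn at 1 + k1 r^2 times it, then the intrinsics apply), "world_from_camera" (4x4, takes a point from camera to world coordinates); the wrist camera has in their place "hand_eye" (4x4, takes a point from camera to tool coordinates, whose origin is the TCP and whose axes are the flange's). Camera axes: x right, y down, z forward; pixel columns grow to the right and rows downward; lengths in m; the calibration is good to about 2 mm. A picture is of the moment at which its call begins: read the wrist's pose just before it. There is no depth.
- close_job(): hands the job in; it is judged then, once.
Trained networks look in a picture, given as the dict that the camera call returned (one of the last four; its "shot" number tells which), for a name from the list of things; names that differ only in an ending like _2 or _b are one class to them, and where a whole thing is asked for, a point or a joint stands for the part that bears it (a point fixed in the world has none). Each returns a list of dicts, best first, with "confidence" (0 to 1); they miss things now and then, are a little off and sometimes report something else, mostly with a low value. They report only what shows in the picture. A call takes as long as a camera call. They do not tell look-alikes from the thing itself.
- regions_of(picture, thing): "pixels" (400x640 bool, what is visible of it) and "pixel" ([column, row] in pixels, amid what is visible of it).
The state is a dict: "time_s": time; "joints": joint angles; "qd": joint speeds; "joint_torque": joint torques, N m; "tcp_pos": TCP position; "eef_rot": TCP orientation; "contact_force": force on the tool from outside, world axes, zero at the start; "moment": the same for the moment, N m; "gripper_width": finger opening in m; "gripper_force": force on a finger pad.
Only numpy, scipy, OpenCV 4.12 (cv2) and the standard library are available. Lean on these libraries where they do the work, as an engineer would, in place of code of your own. Each camera call takes 0.05 s, during which the arm holds its last target. There are 200 camera calls.

## Working session

There is one attempt and no reset: what is moved stays moved. The work goes in short steps, Python scripts to look and compute and a tool call to move; the robot and the scene stay as the last step left them, time stands still between calls to the robot, and variables do not carry over. Pictures are saved under pics/ and viewed, at most 10 in all, crops included, and the job is handed in when it is done.

Besides the shell and the picture viewer there is one more tool, called after "Call:" as name(argument=value, ...) on one line, values as JSON. jog_arm: Moves the arm, as the interface text tells. Its arguments: {"type":"object","properties":{"moves":{"type":"array"},"newtons":{"type":"number"}},"required":["moves"]}

```bash
mkdir -p pics
cat > h.py <<'E'
import numpy as np,cv2
from plant import *
def save(p,n): cv2.imwrite(f'pics/{n}.png',p['pixels'])
def ray(p,uv,z,T=None):
    T=np.array(p['world_from_camera']) if T is None else T
    K=np.array(p['mtx']);d=np.array([(uv[0]-K[0,2])/K[0,0],(uv[1]-K[1,2])/K[1,1]])
    s=d.copy()
    for _ in range(20): s=d/(1+p['k1']*(s@s))
    v=T[:3,:3]@np.r_[s,1];o=T[:3,3]
    return o+v*(z-o[2])/v[2]
def proj(p,X):
    T=np.linalg.inv(np.array(p['world_from_camera']));c=T[:3,:3]@np.array(X)+T[:3,3]
    s=c[:2]/c[2];s=s*(1+p['k1']*(s@s));K=np.array(p['mtx'])
    return np.array([K[0,0]*s[0]+K[0,2],K[1,1]*s[1]+K[1,2]])
E
python3 - <<'E'
from h import *
print(get_state())
for c in('top','scene'):
    p=capture(c);save(p,c+'0')
    for t in ('stand','turntable','arrow','yellow_peg','pot','padlock','ruler_a','yellow_abacus'):
        try: print(c,t,[(np.round(r['pixel']),round(r['confidence'],2),int(r['pixels'].sum())) for r in regions_of(p,t)])
        except Exception as e: print(t,e)
E
```

```text
{'time_s': 0.0, 'joints': array([-4.94967084e+01,  2.05921519e+01,  6.32222654e-01, -2.05779518e-02,
       -7.01371619e+01, -1.65062361e+01]), 'qd': array([ 0.12821012, -0.02845937, -0.06222181, -0.00401542,  0.00909842,
       -0.06998089]), 'joint_torque': array([-6.11195610e-04, -5.82718277e+01,  2.93061090e+01,  6.99742377e+00,
        7.02840698e-03, -1.75933474e-04]), 'tcp_pos': array([ 0.27427104, -0.61620398,  0.22560139]), 'eef_rot': array([ 1.79901414e+02, -9.04104368e-03, -1.56009945e+02]), 'contact_force': array([0.8165559 , 0.44091439, 0.95301348]), 'moment': array([-0.03527529, -0.02255963, -0.02306367]), 'gripper_force': 0.0, 'gripper_width': 0.08774773842086406}
top stand [(array([394., 200.]), 0.8, 10381)]
top turntable [(array([382., 212.]), 0.97, 10320)]
top arrow [(array([390., 210.]), 0.58, 10325)]
top yellow_peg [(array([384., 210.]), 0.94, 10208)]
top pot [(array([345., 313.]), 0.63, 311), (array([360.,  84.]), 0.61, 1134), (array([378., 196.]), 0.59, 594)]
top padlock [(array([476., 221.]), 0.61, 426)]
top ruler_a [(array([265., 156.]), 0.98, 1699), (array([294., 179.]), 0.56, 1921)]
top yellow_abacus [(array([381., 213.]), 0.63, 10324)]
scene stand []
scene turntable [(array([280., 242.]), 0.64, 6347)]
scene arrow [(array([282., 245.]), 0.94, 6531)]
scene yellow_peg [(array([281., 242.]), 0.74, 6258)]
scene pot [(array([280., 225.]), 0.69, 480), (array([365., 296.]), 0.65, 1075), (array([253., 178.]), 0.49, 156)]
scene padlock [(array([199., 279.]), 0.91, 354)]
scene ruler_a [(array([384., 222.]), 0.81, 1108)]
scene yellow_abacus [(array([279., 245.]), 0.85, 6315)]
```

```bash
python3 -c "
import cv2
a=cv2.imread('pics/top0.png');cv2.imwrite('pics/topc.png',cv2.resize(a[60:335,220:520],None,fx=2.15,fy=2.15,interpolation=cv2.INTER_CUBIC))"
```

```text
(no output)
```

View pics/topc.png

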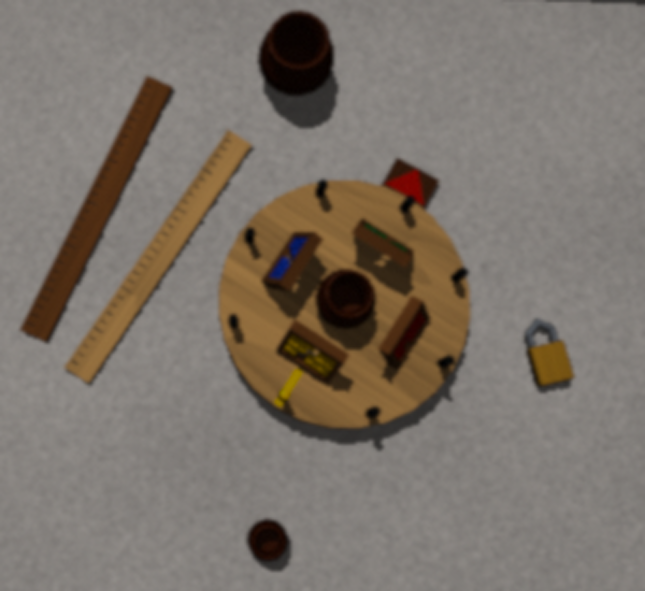

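View pics/scene0.png

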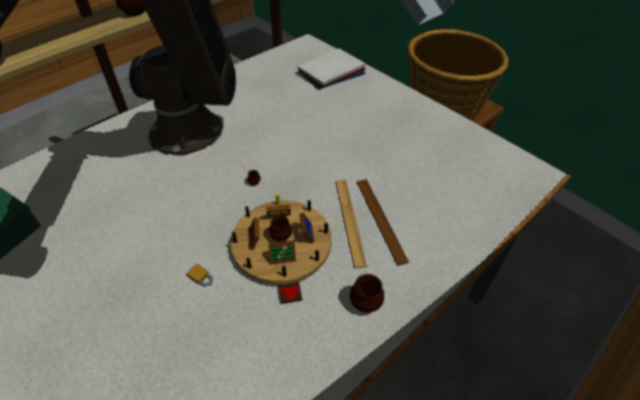

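The crop shows the yellow peg at about full-picture (353,243), the red arrow at (411,146), the padlock at (475,225), and the rulers on the left. Pot candidates are the one mid-stand (381,198), a big one (358,84) and a small one (345,312). By the description I choose the one mid-stand.

Run:
```python
from h import *
from scipy.optimize import least_squares
p=capture('top');s=capture('scene')
print(np.round(p['world_from_camera'],3))
img=p['pixels'].astype(int);b,g,r=img[...,0],img[...,1],img[...,2]
C=lambda x,y:np.array([x/2.15+220,y/2.15+60])
# disc outline: left/bottom/right/top extremes in the crop (top edge z=.034)
out=[C(219,290),C(345,180),C(470,290)]
red=(r>110)&(g<50)&(b<50);rp=np.argwhere(red)[:,::-1];print('red',len(rp),rp.mean(0),ray(p,rp.mean(0),.011))
ye=(r>120)&(g>100)&(b<50);q=np.argwhere(ye)[:,::-1];q=q[(q[:,0]<365)&(q[:,1]>225)];print('yel',len(q),q.min(0),q.max(0),q.mean(0),ray(p,q.mean(0),.0515))
rg=[(x['pixels'],x['pixel']) for x in regions_of(p,'turntable')][0][0]
cn=max(cv2.findContours(rg.astype(np.uint8),0,2)[0],key=len)[:,0]
W=np.array([ray(p,u,.034)[:2] for u in cn])
f=lambda c:np.hypot(*(W-c[:2]).T)-.125
o=least_squares(f,W.mean(0),loss='soft_l1',f_scale=.003);c=o.x;print('centre',c,np.median(abs(o.fun)))
for nm,u,z in (('arrow',rp.mean(0),.011),('yel',q.mean(0),.0515)):
    d=ray(p,u,z)[:2]-c;print(nm,np.hypot(*d),np.degrees(np.arctan2(d[1],d[0])))
for z in(0.034,.069):print([np.round(ray(p,C(*u),z)[:2]-c,3).tolist() for u in((322,186),(408,202),(461,272),(446,362),(373,411),(281,402),(297,375),(233,321),(250,235))])
for t,z in(('padlock',.009),('pot',.03),('ruler_a',.006)):
    for x in regions_of(p,t):print(t,ray(p,x['pixel'],z)[:2])
# scene check
img=s['pixels'].astype(int);b,g,r=img[...,0],img[...,1],img[...,2]
rp=np.argwhere((r>120)&(g<50)&(b<50))[:,::-1];rp=rp[(abs(rp[:,0]-290)<20)&(abs(rp[:,1]-293)<15)]
print('scene red',ray(s,rp.mean(0),.011),'ypeg',ray(s,(278,198),.069),'centre proj',proj(s,[*c,.034]))
```

```text
[[-0.02  -0.987  0.161  0.439]
 [-1.     0.021  0.004  0.056]
 [-0.007 -0.161 -0.987  0.914]
 [ 0.     0.     0.     1.   ]]
red 95 [409.36842105 145.55789474] [ 0.69922469 -0.13012609  0.011     ]
yel 86 [348 231] [360 248] [354.46511628 238.52325581] [0.49314382 0.00096002 0.0515    ]
centre [ 0.57529392 -0.05638455] 0.001117042559481904
arrow 0.14421043378770276 -30.753578341425154
yel 0.10018502114738405 145.08317965006813
[[0.117, 0.017], [0.099, -0.069], [0.026, -0.118], [-0.063, -0.097], [-0.109, -0.024], [-0.098, 0.065], [-0.073, 0.048], [-0.018, 0.109], [0.068, 0.091]]
[[0.107, 0.021], [0.089, -0.062], [0.019, -0.108], [-0.066, -0.089], [-0.11, -0.019], [-0.1, 0.067], [-0.075, 0.051], [-0.023, 0.11], [0.06, 0.091]]
padlock [ 0.51714909 -0.26459803]
pot [0.34347917 0.02370891]
pot [ 0.57814207 -0.05305543]
pot [ 0.83661429 -0.03070139]
ruler_a [0.62511264 0.13197968]
ruler_a [0.69119508 0.19364773]
scene red [ 0.69954979 -0.12777967  0.011     ] ypeg [0.49689267 0.00465032 0.069     ] centre proj [279.42124889 237.10522919]
```

The checks agree: disc centre is about (0.572,-0.055), the yellow peg is at about 145.6°, and the arrow at about -30°. I'll push the yellow peg clockwise by about 175°, with the closed fingers trailing it on the circle.

```bash
cat >> h.py <<'E'
def R(yaw):
    a=np.radians(yaw);c,s=np.cos(a),np.sin(a);return np.array([[c,s],[s,-c]]) # columns tool x,y in world
def plan(p0,yaw0,p1,yaw1,n,dz=0):
    p=np.array(p0[:2]);y=yaw0;d=(np.array(p1)-p)/n;t=-(yaw1-yaw0)/n
    for i in range(n):
        m=R(y).T@d*100;print([[round(m[0],2),round(m[1],2),dz],round(t,2),0]);y-=t
E
python3 - <<'E'
from h import *
s=get_state();print(s['eef_rot'])
plan(s['tcp_pos'],-156,[.4556,-.0303],-12,16)
E
```

```text
[ 1.79999054e+02  1.77832138e-03 -1.56001711e+02]
[[np.float64(-2.52), np.float64(2.89), 0], -9.0, 0]
[[np.float64(-2.95), np.float64(2.46), 0], -9.0, 0]
[[np.float64(-3.29), np.float64(1.97), 0], -9.0, 0]
[[np.float64(-3.56), np.float64(1.43), 0], -9.0, 0]
[[np.float64(-3.74), np.float64(0.85), 0], -9.0, 0]
[[np.float64(-3.83), np.float64(0.26), 0], -9.0, 0]
[[np.float64(-3.82), np.float64(-0.35), 0], -9.0, 0]
[[np.float64(-3.72), np.float64(-0.94), 0], -9.0, 0]
[[np.float64(-3.53), np.float64(-1.51), 0], -9.0, 0]
[[np.float64(-3.25), np.float64(-2.04), 0], -9.0, 0]
[[np.float64(-2.89), np.float64(-2.52), 0], -9.0, 0]
[[np.float64(-2.46), np.float64(-2.95), 0], -9.0, 0]
[[np.float64(-1.97), np.float64(-3.29), 0], -9.0, 0]
[[np.float64(-1.43), np.float64(-3.56), 0], -9.0, 0]
[[np.float64(-0.85), np.float64(-3.74), 0], -9.0, 0]
[[np.float64(-0.26), np.float64(-3.83), 0], -9.0, 0]
```

Call:
jog_arm(moves=[[[-2.5,2.9,0],-9,0],[[-3,2.5,0],-9,0],[[-3.3,2,0],-9,0],[[-3.6,1.4,0],-9,0],[[-3.7,0.9,0],-9,0],[[-3.8,0.3,0],-9,0],[[-3.8,-0.4,0],-9,0],[[-3.7,-0.9,0],-9,0],[[-3.5,-1.5,0],-9,0],[[-3.2,-2,0],-9,0],[[-2.9,-2.5,0],-9,0],[[-2.5,-3,0],-9,0]], newtons=10)

```text
time_s: 2.7
tcp_pos: [0.4094, -0.1754, 0.2269]
eef_rot: [-180.0, -0.0, -47.7]
contact_force: [0.7, 0.0, 0.9]
gripper_width: 0.0003
gripper_force: 0.0
```

Call:
jog_arm(moves=[[[-2,-3.3,0],-9,0],[[-1.4,-3.6,0],-9,0],[[-0.8,-3.7,0],-9,0],[[-0.3,-3.8,0],-9,0],[[0,0,0],0,0],[[0,0,0],0,0]])

```text
time_s: 3.45
tcp_pos: [0.4543, -0.0304, 0.2266]
eef_rot: [180.0, 0.0, -12.0]
contact_force: [0.1, -0.1, 0.1]
gripper_width: 0.0005
gripper_force: 0.0
```

Run:
```python
from h import *
from scipy.spatial.transform import Rotation as Ro
s=get_state();p=capture('wrist');save(p,'w1')
T=np.eye(4);T[:3,:3]=Ro.from_euler('xyz',s['eef_rot'],degrees=True).as_matrix();T[:3,3]=s['tcp_pos'];T=T@np.array(p['hand_eye'])
p['world_from_camera']=T
im=p['pixels'].copy()
for k in range(8):
    a=np.radians(145.6+45*k)
    for z in(.034,.069):
        u=proj(p,[.572+.112*np.cos(a),-.055+.112*np.sin(a),z]);cv2.circle(im,tuple(int(x) for x in u) ,3,(255,0,255) if z>.05 else (255,255,0),1)
for dx in(-.0095,.0095):
  for dy in(-.021,.021):
    q=np.array([.4556,-.0303])+R(-12)@[dx,dy];cv2.circle(im,tuple(int(x) for x in proj(p,[*q,.048])),3,(0,255,0),-1)
cv2.imwrite('pics/w1b.png',im)
```

```text
(no output)
```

View pics/w1b.png

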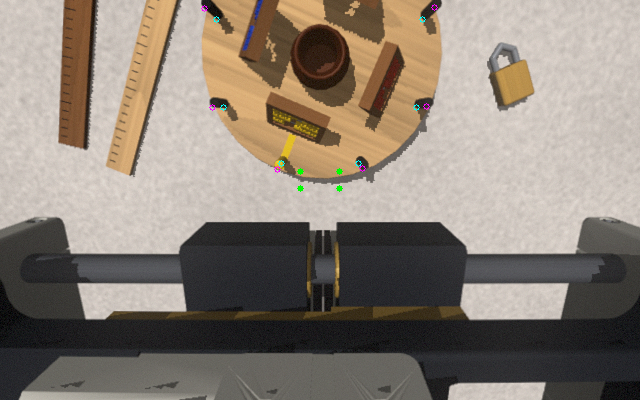

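The projected peg marks fall on the pegs (yellow near (281,163), the next black one near (361,162)). I'll take one close crop to check the radial fit and the pot choice.

```bash
python3 -c "
import cv2
a=cv2.imread('pics/w1.png')[0:200,190:450];b=cv2.imread('pics/w1b.png')[130:200,190:450]
cv2.imwrite('pics/w1c.png',cv2.vconcat([cv2.resize(x,None,fx=3,fy=3,interpolation=cv2.INTER_CUBIC) for x in (a[90:200],b)]))"
```

```text
(no output)
```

View pics/w1c.png

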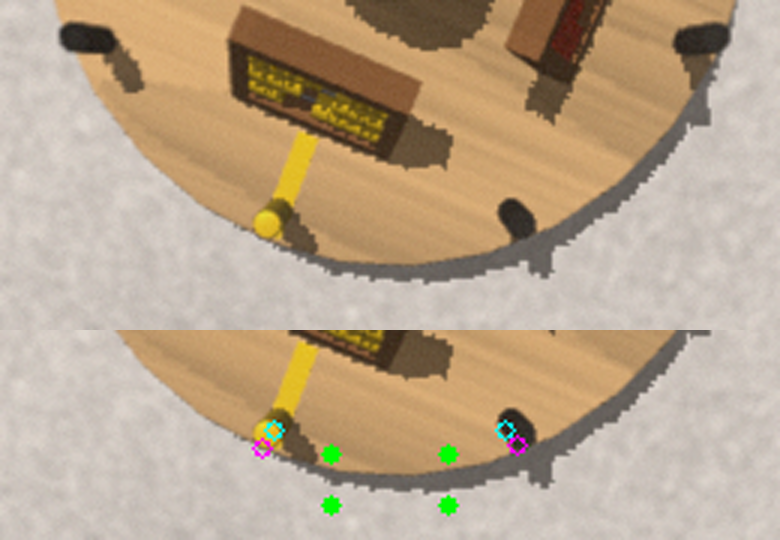

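Run:
```python
from h import *
from scipy.optimize import least_squares
from scipy.spatial.transform import Rotation as Ro
s=get_state();p=capture('wrist')
T=np.eye(4);T[:3,:3]=Ro.from_euler('xyz',s['eef_rot'],degrees=True).as_matrix();T[:3,3]=s['tcp_pos'];T=T@np.array(p['hand_eye'])
ob=[(279,164.3),(364,166),(429,103),(212,102.3)];ks=[0,1,2,-1]
P=np.array([ray(p,u,.069,T)[:2] for u in ob])
f=lambda v:np.ravel([P[i]-v[:2]-.112*np.array([np.cos(v[2]+k*np.pi/4),np.sin(v[2]+k*np.pi/4)]) for i,k in enumerate(ks)])
o=least_squares(f,[.572,-.055,2.54]);print(P,o.x[:2],np.degrees(o.x[2]),np.round(o.fun*1000,1))
```

```text
[[ 0.48397689  0.00530659]
 [ 0.46443457 -0.07820515]
 [ 0.51162277 -0.1502401 ]
 [ 0.55570741  0.05387075]] [ 0.57545517 -0.05775755] 145.31725505451394 [ 0.6 -0.7 -0.8 -0.4 -0.1 -0.4  0.3  1.4]
```

The wrist fit gives a centre of (0.5755,-0.057), matching the top-camera mask, with the yellow peg at 145.3° and the arrow at -30.2°. Now descend between the pegs.

Call:
jog_arm(moves=[[[0.7,0,0],0,0],[[0,0,5],0,0],[[0,0,5],0,0],[[0,0,5],0,0],[[0,0,2.9],0,0],[[0,0,0],0,0],[[0,0,0],0,0]])

```text
time_s: 4.42
tcp_pos: [0.4623, -0.0319, 0.0486]
eef_rot: [-180.0, -0.1, -12.0]
contact_force: [0.8, -0.3, 0.1]
gripper_width: 0.0003
gripper_force: 0.0
```

Call:
jog_arm(moves=[[[0,-0.4,0],2,0],[[0,-0.4,0],2,0],[[0,-0.4,0],2,0],[[0,-0.4,0],2,0],[[0,-0.4,0],2,0],[[0,-0.4,0],2,0],[[0,-0.4,0],2,0],[[0,-0.4,0],2,0]])

```text
time_s: 5.42
tcp_pos: [0.4729, -0.0014, 0.0495]
eef_rot: [-179.9, -0.1, -28.1]
contact_force: [0.4, -1.4, 0.6]
gripper_width: 0.0004
gripper_force: 0.8
```

Call:
jog_arm(moves=[[[0.03,-0.82,0],4,0],[[0.03,-0.82,0],4,0],[[0.03,-0.82,0],4,0],[[0.03,-0.82,0],4,0],[[0.03,-0.82,0],4,0],[[0.03,-0.82,0],4,0],[[0.03,-0.82,0],4,0],[[0.03,-0.82,0],4,0],[[0.03,-0.82,0],4,0],[[0.03,-0.82,0],4,0],[[0.03,-0.82,0],4,0],[[0.03,-0.82,0],4,0]])

```text
time_s: 6.92
tcp_pos: [0.5481, 0.0575, 0.0496]
eef_rot: [-179.9, 0.0, -76.1]
contact_force: [-1.5, -0.1, 0.2]
gripper_width: 0.0005
gripper_force: 0.7
```

```bash
cat >> h.py <<'E'
def chk(n=None):
    s=get_state();d=s['tcp_pos'][:2]-[.5755,-.057];print('R',np.hypot(*d),'phi',np.degrees(np.arctan2(d[1],d[0])),'rot',s['eef_rot'][2],'z',s['tcp_pos'][2],'j6',s['joints'][5],'F',s['contact_force'])
    p=capture('top')
    if n: save(p,n)
    im=p['pixels'].astype(int);b,g,r=im[...,0],im[...,1],im[...,2]
    rg=(r>120)&(g>100)&(b<50);q=np.argwhere(rg)[:,::-1]
    n,l,st,c=cv2.connectedComponentsWithStats(rg.astype(np.uint8))
    for i in range(1,n):
        if st[i,4]>8:
            w=ray(p,c[i],.04)[:2]-[.5755,-.057];print('yellow',st[i,4],np.round(np.hypot(*w),3),np.degrees(np.arctan2(w[1],w[0])))
E
python3 -c "
from h import *
chk()"
```

```text
R 0.11773884947041317 phi 103.4741401660981 rot -76.14446174648205 z 0.0495524165500149 j6 -12.493683695790395 F [-1.46064084 -0.10123081  0.20342985]
yellow 243 0.207 -108.61783397268145
```

Call:
jog_arm(moves=[[[0.03,-0.82,0],4,0],[[0.03,-0.82,0],4,0],[[0.03,-0.82,0],4,0],[[0.03,-0.82,0],4,0],[[0.03,-0.82,0],4,0],[[0.03,-0.82,0],4,0],[[0.03,-0.82,0],4,0],[[0.03,-0.82,0],4,0],[[0.03,-0.82,0],4,0],[[0.03,-0.82,0],4,0],[[0.03,-0.82,0],4,0],[[0.03,-0.82,0],4,0]])

```text
time_s: 8.48
tcp_pos: [0.6417, 0.0402, 0.0494]
eef_rot: [-180.0, 0.1, -124.1]
contact_force: [-2.0, -0.1, 0.8]
gripper_width: 0.0009
gripper_force: 0.9
```

```bash
python3 -c "
from h import *
chk('t2')"
```

```text
R 0.11761114247643666 phi 55.74944787495887 rot -124.08014777329728 z 0.0493650728266252 j6 -55.01806240764242 F [-1.96858741 -0.12005318  0.81098871]
yellow 248 0.206 -108.88766039787784
```

View pics/t2.png

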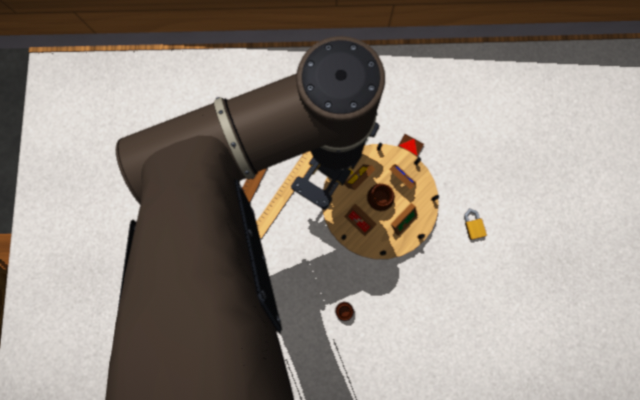

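The turntable is following: the yellow abacus is now at (357,175), under the gripper, the pot is still centred at (380,197), and the rulers and padlock are undisturbed.

Call:
jog_arm(moves=[[[0.03,-0.82,0],4,0],[[0.03,-0.82,0],4,0],[[0.03,-0.82,0],4,0],[[0.03,-0.82,0],4,0],[[0.03,-0.82,0],4,0],[[0.03,-0.82,0],4,0],[[0.03,-0.82,0],4,0],[[0.03,-0.82,0],4,0],[[0.03,-0.82,0],4,0],[[0.03,-0.82,0],4,0],[[0.03,-0.82,0],4,0],[[0.03,-0.82,0],4,0]])

```text
time_s: 10.02
tcp_pos: [0.692, -0.0407, 0.049]
eef_rot: [180.0, 0.1, -172.0]
contact_force: [-1.8, 1.7, -1.1]
gripper_width: 0.0006
gripper_force: 0.9
```

Call:
jog_arm(moves=[[[0.03,-0.82,0],4,0],[[0.03,-0.82,0],4,0],[[0.03,-0.82,0],4,0],[[0,-0.4,0],2,0],[[0,-0.4,0],2,0],[[0,0,0],0,0],[[0,0,0],0,0]])

```text
time_s: 10.9
tcp_pos: [0.6921, -0.0733, 0.0477]
eef_rot: [-180.0, 0.0, 172.0]
contact_force: [-0.2, 0.3, -0.2]
gripper_width: 0.0007
gripper_force: 0.1
```

Run:
```python
from h import *
chk()
from scipy.spatial.transform import Rotation as Ro
p=capture('top')
a=cv2.resize(p['pixels'][120:270,300:460],None,fx=3,fy=3,interpolation=cv2.INTER_CUBIC)
cv2.imwrite('pics/t3.png',a)
```

```text
R 0.11776625941748697 phi -7.980375280750248 rot 172.0485884436477 z 0.047675924882277426 j6 -107.91239420376921 F [-0.24301086  0.30368745 -0.2295947 ]
yellow 251 0.206 -108.82324523173007
```

View pics/t3.png

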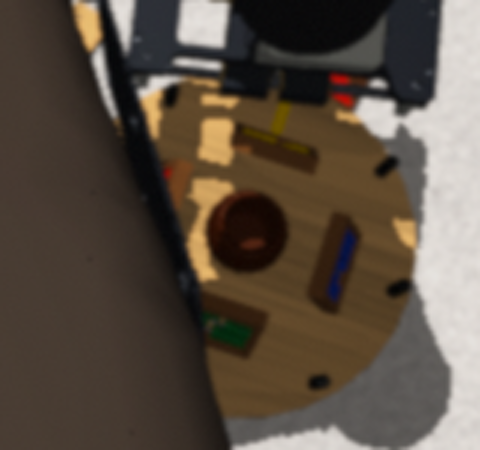

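The view shows the yellow stripe at full-picture (393.7,160), with the peg behind the fingers and the arrow just right of the tool at (414,150). Black pegs are at (429,175), (433,216) and (406,247). Next I'll turn the pegs into an angle.

Run:
```python
from h import *
p=capture('top')
for u,z in(((393.7,160),.034),((429,175),.0515),((433.3,216),.0515),((406.3,247.3),.0515)):
    for c in([.5755,-.057],[.573,-.0555]):
        d=ray(p,u,z)[:2]-c;print(u,round(np.hypot(*d),4),np.degrees(np.arctan2(d[1],d[0])))
```

```text
(393.7, 160) 0.0918 -21.054306066815673
(393.7, 160) 0.0947 -21.3578453040939
(429, 175) 0.1129 -65.23086561331931
(429, 175) 0.1153 -64.41518813660971
(433.3, 216) 0.1132 -110.33363689545412
(433.3, 216) 0.1138 -108.89053822478867
(406.3, 247.3) 0.1127 -155.25057141903937
(406.3, 247.3) 0.1111 -154.00845148287195
```

Yellow is at about -20.4°, so 9.8° remain. I'll push that slowly, then back off.

Call:
jog_arm(moves=[[[0,-0.4,0],2,0],[[0,-0.4,0],2,0],[[0,-0.4,0],2,0],[[0,-0.4,0],2,0],[[0,-0.4,0],2,0],[[0,0,0],0,0],[[0,0,0],0,0],[[0,1,0],0,0],[[0,0,0],0,0],[[0,0,-5],0,0],[[0,0,-5],0,0],[[0,0,-5],0,0]])

```text
time_s: 12.55
tcp_pos: [0.6908, -0.0831, 0.1991]
eef_rot: [-180.0, -0.0, 162.0]
contact_force: [0.5, -0.7, -0.8]
gripper_width: 0.0006
gripper_force: 0.0
```

Call:
jog_arm(moves=[[[-2,5,0],0,0],[[-2,5,0],0,0],[[-2,5,0],0,0],[[0,5,0],0,0],[[0,5,0],0,0],[[0,0,0],0,0],[[0,0,0],0,0]])

```text
time_s: 13.42
tcp_pos: [0.825, 0.1363, 0.197]
eef_rot: [-180.0, -0.0, 162.1]
contact_force: [1.3, 0.0, 0.0]
gripper_width: 0.0008
gripper_force: 0.0
```

Run:
```python
from h import *
chk()
p=capture('top')
cv2.imwrite('pics/t4.png',cv2.resize(p['pixels'][120:270,300:460],None,fx=4,fy=4,interpolation=cv2.INTER_CUBIC))
```

```text
R 0.3156266544877278 phi 37.76607812429235 rot 162.0513070981674 z 0.1969790514504403 j6 -130.5930495814218 F [1.30329017 0.0280824  0.01329962]
yellow 24 0.121 -30.097721008324427
yellow 82 0.086 -27.202815924048902
yellow 16 0.077 -42.34302763660317
yellow 245 0.207 -108.76154527317173
```

View pics/t4.png

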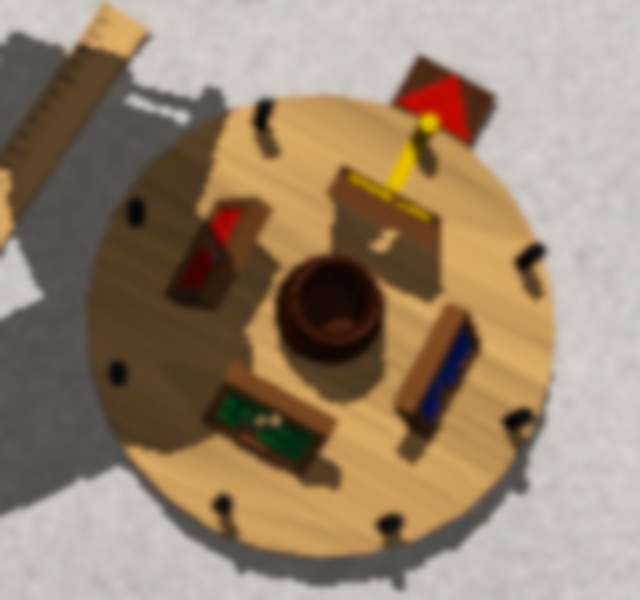

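The yellow peg top is at full-picture (407,150.5), lined up with the arrow, whose tongue corners are at (405,134.3) and (423.8,144.3). Numeric check from tongue and pegs:

Run:
```python
from h import *
from scipy.optimize import least_squares
p=capture('top')
C=lambda x,y:(x/4+300,y/4+120)
# peg tops (outer end), k from yellow, ccw positive
ob=[((428,122),0),((534,250),-1),((521,417),-2),((390,524),-3),((222,502),-4),((117,372),-5),((134,208),-6),((265,106),-7)]
P=np.array([ray(p,C(*u),.068)[:2] for u,_ in ob])
f=lambda v:np.ravel([P[i]-v[:2]-.112*np.array([np.cos(v[2]+k*np.pi/4),np.sin(v[2]+k*np.pi/4)]) for i,(_,k) in enumerate(ob)])
o=least_squares(f,[.5755,-.057,-.52]);c=o.x[:2];print(c,np.degrees(o.x[2]),np.round(o.fun*1000,1))
A,B=[ray(p,C(*u),.010)[:2] for u in((420,57),(495,97))];m=(A+B)/2;print('width',np.hypot(*(A-B)))
for cc in(c,[.5755,-.057]):
    d=m-cc;print('tongue',np.hypot(*d),np.degrees(np.arctan2(d[1],d[0])))
e=B-A;print('edge normal',np.degrees(np.arctan2(e[1],e[0]))+90)
for x in regions_of(p,'padlock'):print(ray(p,x['pixel'],.009)[:2])
for x in regions_of(p,'ruler_a'):print(ray(p,x['pixel'],.006)[:2])
for x in regions_of(p,'pot'):print(ray(p,x['pixel'],.03)[:2])
print(get_state()['time_s'])
```

```text
[ 0.57431366 -0.05588881] -30.288901359416517 [ 1.3 -0.5  0.6  0.6 -0.1  0.8 -0.5  1.1  0.5 -0.2 -1.  -0.9 -0.9  0.1
  0.1 -1.1]
width 0.0470892637109381
tongue 0.1640486133809554 -31.74225033594076
tongue 0.16245544300955583 -31.629091101894698
edge normal -30.722798209578727
[ 0.51798985 -0.26573919]
[0.62936354 0.13039885]
[0.6819778  0.19317341]
[ 0.5185392  -0.26337825]
[ 0.83846759 -0.03232829]
[ 0.58457648 -0.05566504]
[0.33880715 0.02751413]
13.725
```

The peg is at -30.3° against -30 to -31.7° for the arrow, well inside the 6° tolerance. The arm is clear and nothing else has moved.

```bash
python3 -c "
from plant import *
print(close_job())"
```

```text
the job is handed in; nothing more can be done
None
```

The yellow peg and its abacus stand at the red arrow (about 1° off by my camera measurement, limit about 6°), the turntable was left still with the arm clear of it, and I handed the job in at about 13.7 s of the 38 s allowed; no verdict came back.

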